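# Load and close the roller pump housing

### The arm

A 6-joint arm with a two-finger parallel gripper is mounted at the origin on the work surface. World frame = base frame: x ahead of the robot, y to its left, z up, the work surface at z = 0. Lengths are in m, angles in rad, forces in N, time in s.
With the tool pointing down it reaches from about 0.225 to 0.875 m from the base axis. Payload 3.4 kg.
Tool frame: the origin (TCP) lies at the very end of the fingers, on their centre line; the grasp point (between the pads) lies 19 mm behind it; z points along the fingers, y is the line along which they close (so a half turn about z gives the same grasp; the last joint's range is limited). The gripper opens to 85 mm and grips with 20 to 120 N. Pads are 22 mm wide; open, the fingers measure 114 mm over their backs; the gripper's body (76 mm by 85 mm) begins 54 mm behind the grasp point. The pads swing forward as they close: fully open they stand 13 mm farther back than shut.
Start: joints at [1.035, 0.276, 1.505, -0, 1.361, -0.121], TCP at [0.232, 0.526, 0.231] pointing down, gripper open.
Joint ranges: [-2.89, 2.89], [-0.75, 2.08], [0.22, 2.7], [-1.18, 4.32], [0.11, 2.71], [-2.7, 2.7]. Speed limits (rad/s): [2.57, 2.57, 3.14, 3.14, 3.14, 3.14].

### API

Orientations are given as a unit quaternion [w, x, y, z].
In Python, from rig import get_state, optics, sign_off gives the robot as it stands.
- The arm moves only by the tool send_rows, never from a script. Its argument "increments" is a list of rows, each an object with "gripper": the gripper's target within -1 to 1 (shut at 1, half-way at 0, fully open at -1); "linear": the shift along the world's x, y, z in m, a list of three; "delta_rot": the turn, a rotation vector about the world's x, y, z in rad, a list of three. In form: [{"gripper": gripper, "linear": [dx, dy, dz], "delta_rot": [rx, ry, rz]}, ...]. A call has 1 to 8 rows; each row is the pose to reach, as a shift and turn from the pose commanded when the call began; what a row does not reach only later rows make up. A row lasts 1/10 s, in which the tool goes at most 50 mm and 8.59 degrees, less where a joint would pass 70% of its speed; a pose out of reach is approached as far as the arm can. A call with a gripper value outside its range is refused whole. The fingers move at their own pace and stop on an object; "newtons" is the grip in N (left out, the last holds). Time passes only in rows, so rows that repeat a pose let the fingers close. It gives the time, the measured TCP pose, the force, the opening and the grip force at its end, in the units of the state.
- get_state(): the state, without advancing time (a new reading comes with each control period).
- optics.get_image(name): name is "side" or "top" or "wrist"; returns a dict with "pixels" (480x640x3 uint8, blue, green, red), "K" (3x3 intrinsics, pixels), "rvec" (rotation vector, rad) and "tvec" (3), from world to camera coordinates, as OpenCV has them; the wrist camera has in their place "T_tool_cam" (4x4, takes a point from camera to tool coordinates, whose origin is the TCP and whose axes are the flange's). Camera axes: x right, y down, z forward; pixel columns grow to the right and rows downward; lengths in m; the calibration is good to about 2 mm. A picture is of the moment at which its call begins: read the wrist's pose just before it. There is no depth.
- sign_off(): hands the job in; it is judged then, once.
The state is a dict: "clock": time; "qpos": joint angles; "qd": joint speeds; "effort": joint torques, N m; "position": TCP position; "ee_rot": TCP orientation; "contact_force": force on the tool from outside, world axes, zero at the start; "moment": the same for the moment, N m; "width": finger opening in m; "gripper_force": force on a finger pad.
Only numpy, scipy, OpenCV 4.12 (cv2) and the standard library are available. Lean on these libraries where they do the work, as an engineer would, in place of code of your own. Each camera call takes 0.05 s, during which the arm holds its last target. There are 200 camera calls.

### The job

Pick up the scoop tray by its handle, tip it over the open pump housing so that all three rollers slide into the chamber, and stand the tray back on the bench. Then fit the aluminium cover, rib up, onto the housing's two dowels and push it fully home against the springs; finish while still holding it pressed shut with the gripper. Do not push the other things on the bench about.

Things in the scene. Friction and masses are not known exactly. Their poses are not given: they have to be found in the camera images.
- housing: (All sizes in mm.) Lower half of a split pump housing: open-topped bare aluminium box, 90 (x) x 160 (y) x 55 high, fixed to the bench by low dark clamp feet on its +x and -x sides. Origin at the centre of its underside, y along its long side. Chamber in the middle, rim (mating face) at height 55. On the solid end blocks, at y = -66 and +66, stand two steel dowels.
- chamber (a point): centre of the chamber's floor, 8 above the bench; the chamber is 78 (housing x) x 100 (housing y), open at the rim, 47 deep, walls 6 thick at the x sides
- dowel0_tip (a point): top centre of the dowel at the housing's y = -66, 75 above the bench; 10 dia, 20 high above the rim, the upper 7 tapered to 5.6 dia
- dowel1_tip (a point): top centre of the dowel at the housing's y = +66, same as the other
- spring0 (a joint): compression in m of the dark coil spring (22 outer dia) round dowel 0: 0 = standing 7 mm above the rim, 0.007 = pushed flush with the rim. It pushes up with 3 N at 0 and 6 N when flush, so a cover merely laid on the two springs stays about 7 mm above the rim
- spring1 (a joint): compression in m of the dark coil spring (22 outer dia) round dowel 1: 0 = standing 7 mm above the rim, 0.007 = pushed flush with the rim. It pushes up with 3 N at 0 and 6 N when flush, so a cover merely laid on the two springs stays about 7 mm above the rim
- cover: Upper half (cover) of the housing: loose bare aluminium plate 90 (x) x 160 (y) x 10 thick, about 0.4 kg, lying rib up on the bench. Origin at the centre of its underside. On top in the middle a grip rib 24 wide (x) x 60 long (y), 10 to 40 above the underside. Two 12 dia through holes at y = -66 and +66; fits either way round. Fully home, its origin is 55 above the housing's origin.
- cover_grip (a point): point to grip on the cover's rib: on its centre line, 32 above the cover's underside; grip across the rib's 24 width (cover x)
- cover_hole0 (a point): centre of the cover's dowel hole at its y = -66, at the underside
- cover_hole1 (a point): centre of the cover's dowel hole at its y = +66, at the underside
- tray: Loose steel scoop tray, 120 (x) x 74 (y), floor 3 thick, walls 4 thick and 24 high at the sides and back (+x end), open at the front (-x end). About 0.18 kg. Origin at the centre of its underside. A black handle fin, 12 thick (y), rises from the back wall and reaches forward above the floor: x = 0 to 60, 32 to 66 above the underside. Three rollers stand on the floor.
- tray_grip (a point): point to grip on the tray's handle, at tray x = 22, 52 above its underside; grip across the handle's 12 thickness (tray y)
- tray_lip (a point): middle of the tray's open front edge, at tray x = -60, on top of its floor; rollers start sliding over it when the tray is tipped front down by 15 to 23 degrees, 35 degrees empties it
- roller0: Short steel pump roller, 22 dia x 18 long, 0.05 kg, at first standing on end in the tray. Origin at its centre.
- roller1: Short steel pump roller, 22 dia x 18 long, 0.05 kg, at first standing on end in the tray. Origin at its centre.
- roller2: Short steel pump roller, 22 dia x 18 long, 0.05 kg, at first standing on end in the tray. Origin at its centre.
- spray_can: bystander: grey spray can, 60 dia x 180 tall, standing; origin at its foot
- screwdriver: bystander: screwdriver with red handle lying on the bench
- wrench: bystander: open-end wrench, 150 long, lying on the bench near the robot
- tape_roll: bystander: black ring-shaped tape roll, 84 dia x 22 high, lying flat
- socket: bystander: small steel socket, 26 dia x 35 high, standing on the bench near the robot (not one of the rollers)
- mug: bystander: white mug, 80 dia x 90 high
- mallet: bystander: mallet with pale wooden handle, lying on the bench
Mind the look-alikes: they are no part of the job. Leave any turquoise look-alike of the cover alone.

How it is judged:
By the outcome, as a careful person would: the job done as asked, in the order asked, and still so for the second after the job is handed in, while the arm keeps its last pose, push and grip.
It also fails if it takes over 72 s, if anything falls off the work surface, if the arm or the gripper's body presses on something with over 40 N, if the wrist force passes 120 N, or if a joint passes its speed limit or range.

## Working session

There is one attempt and no reset: what is moved stays moved. The work goes in short steps, Python scripts to look and compute and a tool call to move; the robot and the scene stay as the last step left them, time stands still between calls to the robot, and variables do not carry over. Pictures are saved under pics/ and viewed, at most 10 in all, crops included, and the job is handed in when it is done.

Besides the shell and the picture viewer there is one more tool, called after ">>>" in YAML: its name, and indented under it one key for each argument. send_rows: Moves the arm, as the interface text tells. Its arguments: {"type":"object","properties":{"increments":{"type":"array"},"newtons":{"type":"number"}},"required":["increments"]}

```bash
ls; mkdir -p pics
cat > h.py <<'E'
import numpy as np, cv2
from rig import get_state, optics, sign_off
from scipy.spatial.transform import Rotation as R
def cam(name):
    s=get_state(); d=optics.get_image(name); 
    if 'rvec' in d:
        Rm=cv2.Rodrigues(np.array(d['rvec'],float))[0]; t=np.array(d['tvec'],float).ravel()
        Rc=Rm.T; o=-Rm.T@t
    else:
        q=s['ee_rot']; Rt=R.from_quat([q[1],q[2],q[3],q[0]]).as_matrix(); T=np.array(d['T_tool_cam'])
        Rc=Rt@T[:3,:3]; o=Rt@T[:3,3]+np.array(s['position'])
    return d['pixels'],np.array(d['K']),Rc,o
def ray(c,uv,z):
    _,K,Rc,o=c; v=Rc@np.linalg.inv(K)@np.array([uv[0],uv[1],1.]); return o+v*(z-o[2])/v[2]
def proj(c,P):
    _,K,Rc,o=c; p=K@Rc.T@(np.array(P)-o); return p[:2]/p[2]
E
python3 - <<'E'
from h import *
for n in ['top','side']:
    c=cam(n); cv2.imwrite(f'pics/{n}0.png',c[0]); print(n,c[3],c[2][:,2])
    import pickle; pickle.dump(c,open(n+'.pkl','wb'))
print(get_state())
E
```

```text
pics
top [0.34481388 0.02128609 1.26375169] [ 0.15179789 -0.01176945 -0.98834148]
side [ 0.35712077 -0.88465263  0.81928901] [ 0.1374983   0.76663469 -0.62718854]
{'clock': 0.1, 'qpos': array([ 1.03499120e+00,  2.76560633e-01,  1.50603331e+00,  1.88862252e-05,
        1.36069100e+00, -1.21011324e-01]), 'qd': array([-1.40424751e-03, -3.15704596e-03, -7.26761532e-05, -2.43918960e-04,
        1.94173206e-03, -1.92216555e-03]), 'effort': array([ 2.82815781e-04, -4.17698550e+01, -2.46402365e+01, -2.92604491e-04,
        5.75908693e-03,  2.93379026e-05]), 'position': array([0.23148502, 0.52582436, 0.23049907]), 'ee_rot': array([-2.81653435e-04,  2.05915146e-01,  9.78569485e-01, -7.97947059e-04]), 'contact_force': array([-0.05544783,  0.41807366, -0.03050074]), 'moment': array([ 0.04593522,  0.02722035, -0.00066801]), 'gripper_force': 0.0, 'width': 0.08525276721109934}
```

View pics/top0.png

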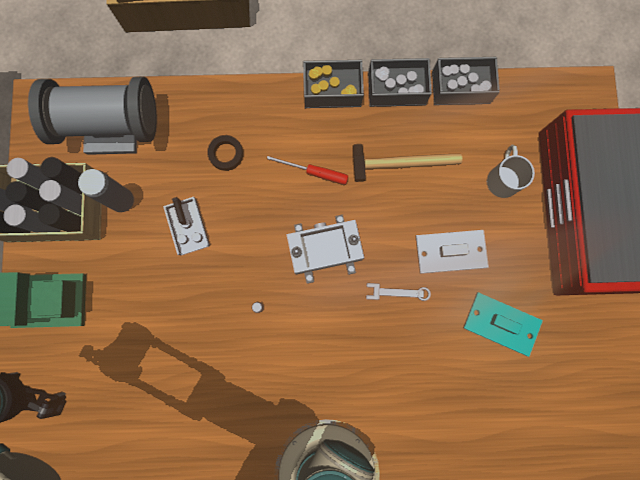

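View pics/side0.png

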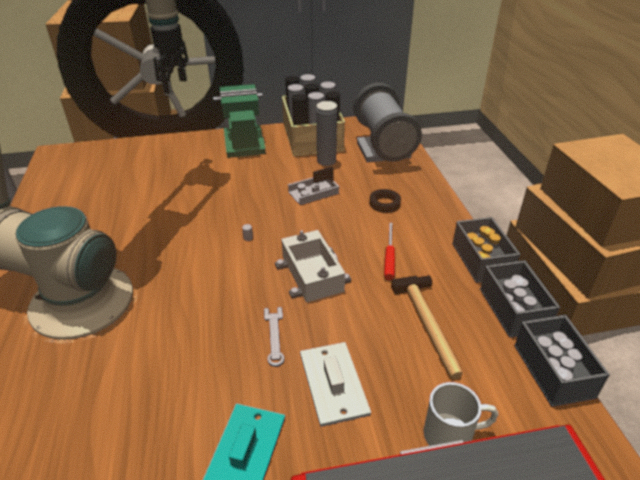

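Top view: tray around (187,226) with its handle towards +x, housing at (326,245) with dowels at (296,252) and (354,240), and the aluminium cover at (452,251). The turquoise decoy is at (503,324). The side view agrees.

Run:
```python
from h import *; import pickle
c=pickle.load(open('top.pkl','rb')); print(c[1])
for n,uv,z in [('d1',(296,252),.075),('d0',(354,240),.075),('rimctr',(326,245),.055),('cov h1',(424.5,254),.01),('cov h0',(481,249.5),.01),('ribctr',(455,249),.04),
  ('tray FL',(177,254),.003),('tray FR',(209,247),.003),('tray BL',(165,205),.024),('tray BR',(196,198),.024),('hf',(186,221),.066),('hb',(174,199),.066),('can top',(92,182),.18)]:
    print(n,ray(c,uv,z).round(4))
im=c[0][:, :]
hsv=cv2.cvtColor(im,cv2.COLOR_BGR2HSV)
m=((hsv[...,1]<60)&(hsv[...,2]>130)).astype(np.uint8)
ct,_=cv2.findContours(m,cv2.RETR_EXTERNAL,cv2.CHAIN_APPROX_NONE)
for k in ct:
    a=cv2.contourArea(k)
    if a>300: print(a,cv2.minAreaRect(k))
crop=im[180:290,140:380]; cv2.imwrite('pics/crop1.png',cv2.resize(crop,None,fx=3.3,fy=3.3,interpolation=cv2.INTER_CUBIC))
```

```text
[[537.8651015    0.         316.9354407 ]
 [  0.         537.8651015  234.71465534]
 [  0.           0.           1.        ]]
d1 [0.4897 0.0547 0.075 ]
d0 [ 0.5133 -0.0753  0.075 ]
rimctr [ 0.5064 -0.013   0.055 ]
cov h1 [ 0.4851 -0.245   0.01  ]
cov h0 [ 0.4923 -0.3788  0.01  ]
ribctr [ 0.4915 -0.3095  0.04  ]
tray FL [0.5009 0.3368 0.003 ]
tray FR [0.5156 0.2617 0.003 ]
tray BL [0.6149 0.3611 0.024 ]
tray BR [0.6298 0.2886 0.024 ]
hf [0.5676 0.3017 0.066 ]
hb [0.6191 0.3294 0.066 ]
can top [0.6331 0.4693 0.18  ]
358.5 ((344.70001220703125, 468.60003662109375), (51.876773834228516, 15.652474403381348), 26.56505012512207)
477.0 ((398.1973876953125, 292.8586120605469), (63.74540710449219, 15.872821807861328), 4.4846062660217285)
2518.0 ((452.0103454589844, 251.1241455078125), (38.4500617980957, 69.426025390625), 85.2363510131836)
2690.5 ((324.1556091308594, 242.65110778808594), (45.94635009765625, 71.31835174560547), 77.84506225585938)
319.5 ((14.250017166137695, 214.25003051757812), (19.091880798339844, 21.21320343017578), 45.0)
970.5 ((187.36697387695312, 225.38992309570312), (52.29731750488281, 28.639007568359375), 73.3007583618164)
317.0 ((49.500003814697266, 190.00001525878906), (19.091880798339844, 20.50609588623047), 45.0)
511.5 ((91.0, 181.5), (25.0, 26.0), 90.0)
309.0 ((15.300008773803711, 168.1000213623047), (19.230182647705078, 24.59674835205078), 63.43495178222656)
951.5 ((515.0262451171875, 170.32977294921875), (39.167999267578125, 33.65448760986328), 48.57633590698242)
357.5 ((108.0, 147.0), (8.0, 50.0), 90.0)
1710.5 ((86.0, 103.5), (27.0, 74.0), 90.0)
39968.0 ((319.5, 53.49999237060547), (106.99998474121094, 638.9998779296875), 90.0)
```

View pics/crop1.png

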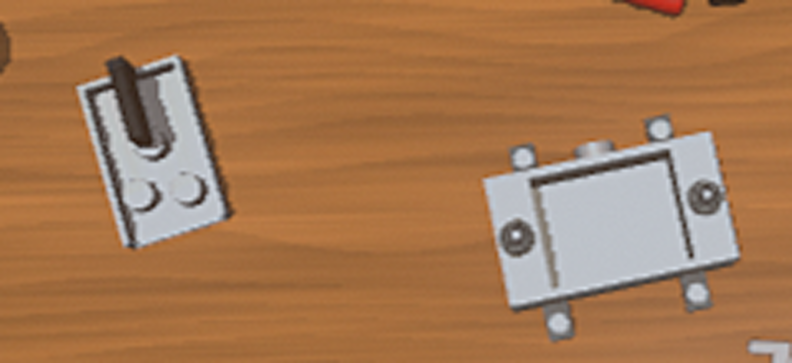

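The crop shows the tray's handle (crop (110..150, 60..145)) and three rollers ahead of and below it. Its yaw is about 12°. The housing dowels at crop (517,237) and (706,195) give a housing yaw of about 10°. Going above the tray now.

>>> send_rows:
  increments:
    - {"gripper":-1,"linear":[0.045,-0.026,0],"delta_rot":[0,0,0.1]}
    - {"gripper":-1,"linear":[0.178,-0.105,0],"delta_rot":[0,0,0.4]}
    - {"gripper":-1,"linear":[0.178,-0.105,0],"delta_rot":[0,0,0.4]}
    - {"gripper":-1,"linear":[0.178,-0.105,0],"delta_rot":[0,0,0.4]}
    - {"gripper":-1,"linear":[0.357,-0.21,0],"delta_rot":[0,0,0.63]}
    - {"gripper":-1,"linear":[0.357,-0.21,0],"delta_rot":[0,0,0.63]}
    - {"gripper":-1,"linear":[0.357,-0.21,0],"delta_rot":[0,0,0.63]}
    - {"gripper":-1,"linear":[0.357,-0.21,0],"delta_rot":[0,0,0.63]}

```text
clock: 0.9
position: [0.57, 0.3267, 0.2308]
ee_rot: [-0.0, -0.107, 0.994, 0.0]
contact_force: [0.3, 0.8, 1.0]
width: 0.0854
gripper_force: 0.0
```

>>> send_rows:
  increments:
    - {"gripper":-1,"linear":[0,0,0],"delta_rot":[0,0,0]}
    - {"gripper":-1,"linear":[0,0,0],"delta_rot":[0,0,0]}
    - {"gripper":-1,"linear":[0,0,0],"delta_rot":[0,0,0]}

```text
clock: 1.2
position: [0.5675, 0.3285, 0.2309]
ee_rot: [-0.001, -0.108, 0.994, 0.0]
contact_force: [-0.5, 0.5, 0.4]
width: 0.0855
gripper_force: 0.0
```

Run:
```python
from h import *
import pickle
c=cam('wrist'); pickle.dump(c,open('w1.pkl','wb')); cv2.imwrite('pics/w1.png',c[0]); print(c[3],c[2][:,2])
s=get_state(); print(s['clock'],s['position'],s['ee_rot'],s['qpos'],s['contact_force'])
```

```text
[0.48775459 0.3116346  0.37220705] [ 0.31038316  0.06917329 -0.94809143]
1.25 [0.56729987 0.32883787 0.23118313] [-5.80066423e-04 -1.08023631e-01  9.94148141e-01  1.78682957e-04] [ 4.18899584e-01  3.98998221e-01  1.31861911e+00  7.02356447e-04
  1.42497071e+00 -1.36846885e+00] [-0.00652673 -0.53085617  0.26961577]
```

View pics/w1.png

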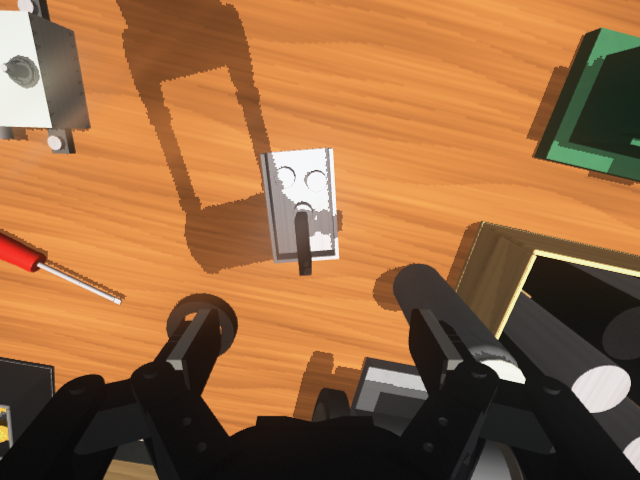

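Wrist view: tray outline with front corners (263,153) and (331,149) and back corners (274,262) and (338,258). The handle runs from (302,215) to (305,273), and the two visible rollers are at (286,176) and (316,180).

Run:
```python
from h import *; import pickle
c=pickle.load(open('w1.pkl','rb'))
g=cv2.cvtColor(c[0],cv2.COLOR_BGR2GRAY); sub=g[195:290,280:335]
m=(sub<45).astype(np.uint8); n,l,st,ce=cv2.connectedComponentsWithStats(m)
for i in range(1,n):
    if st[i,4]>150:
        ys,xs=np.where(l==i); print(st[i],)
        for r in range(ys.min(),ys.max()+1,8): xx=xs[ys==r]; print(r+195,xx.min()+280,xx.max()+280)
for nme,uv,z in [('FL',(263,153),.024),('FR',(331,149),.024),('BL',(274,262),.024),('BR',(338,258),.024),('hb',(305,273),.066),('hb0',(305,273),.06),('hf',(302,240),.066),('hfbot',(302,213),.032)]: print(nme,ray(c,uv,z).round(4))
```

```text
FL [0.5176 0.2653 0.024 ]
FR [0.499  0.3318 0.024 ]
BL [0.6321 0.2972 0.024 ]
BR [0.612  0.3665 0.024 ]
hb [0.6197 0.3314 0.066 ]
hb0 [0.6223 0.3318 0.06  ]
hf [0.5863 0.3214 0.066 ]
hfbot [0.5681 0.3164 0.032 ]
```

>>> send_rows:
  increments:
    - {"gripper":-1,"linear":[0.019,-0.0075,-0.04],"delta_rot":[0,0,0.063]}
    - {"gripper":-1,"linear":[0.019,-0.0075,-0.08],"delta_rot":[0,0,0.063]}
    - {"gripper":-1,"linear":[0.019,-0.0075,-0.12],"delta_rot":[0,0,0.063]}
    - {"gripper":-1,"linear":[0.019,-0.0075,-0.15],"delta_rot":[0,0,0.063]}
    - {"gripper":-1,"linear":[0.019,-0.0075,-0.175],"delta_rot":[0,0,0.063]}
    - {"gripper":-1,"linear":[0.019,-0.0075,-0.19],"delta_rot":[0,0,0.063]}
    - {"gripper":-1,"linear":[0.019,-0.0075,-0.197],"delta_rot":[0,0,0.063]}
    - {"gripper":-1,"linear":[0.019,-0.0075,-0.197],"delta_rot":[0,0,0.063]}

```text
clock: 2.05
position: [0.5862, 0.3213, 0.0338]
ee_rot: [-0.001, -0.139, 0.99, -0.0]
contact_force: [-0.2, 0.5, 0.9]
width: 0.0854
gripper_force: 0.0
```

>>> send_rows:
  increments:
    - {"gripper":1,"linear":[0,0,0],"delta_rot":[0,0,0]}
    - {"gripper":1,"linear":[0,0,0],"delta_rot":[0,0,0]}
    - {"gripper":1,"linear":[0,0,0],"delta_rot":[0,0,0]}
    - {"gripper":1,"linear":[0,0,0],"delta_rot":[0,0,0]}
    - {"gripper":1,"linear":[0,0,0],"delta_rot":[0,0,0]}
    - {"gripper":1,"linear":[0,0,0],"delta_rot":[0,0,0]}
    - {"gripper":1,"linear":[0,0,0],"delta_rot":[0,0,0]}
    - {"gripper":1,"linear":[0,0,0],"delta_rot":[0,0,0]}
  newtons: 60

```text
clock: 2.85
position: [0.5881, 0.3206, 0.0349]
ee_rot: [0.0, -0.139, 0.99, 0.0]
contact_force: [0.3, -0.5, 4.8]
width: 0.0111
gripper_force: 59.8
```

Run:
```python
from h import *
s=get_state(); print({k:np.round(v,4) for k,v in s.items()})
```

```text
{'clock': np.float64(2.85), 'qpos': array([ 3.9530e-01,  5.6420e-01,  1.5504e+00, -1.0000e-04,  1.0261e+00,
       -1.4535e+00]), 'qd': array([ 0.0004,  0.0015,  0.0019, -0.0014, -0.0003,  0.0004]), 'effort': array([ 3.98900e-01, -5.10392e+01, -1.91063e+01,  1.88200e-01,
       -1.21600e-01,  6.00000e-03]), 'position': array([0.5881, 0.3206, 0.0349]), 'ee_rot': array([ 5.000e-04, -1.386e-01,  9.903e-01,  1.000e-04]), 'contact_force': array([ 0.3353, -0.5479,  4.7837]), 'moment': array([-0.1812,  0.0423,  0.0031]), 'gripper_force': np.float64(59.7501), 'width': np.float64(0.0111)}
```

>>> send_rows:
  increments:
    - {"gripper":1,"linear":[0,0,0.008],"delta_rot":[0,0,0]}
    - {"gripper":1,"linear":[0,0,0.025],"delta_rot":[0,0,0]}
    - {"gripper":1,"linear":[0,0,0.045],"delta_rot":[0,0,0]}
    - {"gripper":1,"linear":[0,0,0.07],"delta_rot":[0,0,0]}
    - {"gripper":1,"linear":[0,0,0.092],"delta_rot":[0,0,0]}
    - {"gripper":1,"linear":[0,0,0.106],"delta_rot":[0,0,0]}
    - {"gripper":1,"linear":[0,0,0.113],"delta_rot":[0,0,0]}
    - {"gripper":1,"linear":[0,0,0.116],"delta_rot":[0,0,0]}
  newtons: 100

```text
clock: 3.65
position: [0.5874, 0.3205, 0.1503]
ee_rot: [-0.0, -0.139, 0.99, 0.0]
contact_force: [0.0, 0.1, -3.9]
width: 0.0102
gripper_force: 97.8
```

>>> send_rows:
  increments:
    - {"gripper":1,"linear":[0,-0.01,0],"delta_rot":[0,0,0]}
    - {"gripper":1,"linear":[0.001,-0.03,0],"delta_rot":[0,0,-0.01]}
    - {"gripper":1,"linear":[0.003,-0.06,0],"delta_rot":[0,0,-0.02]}
    - {"gripper":1,"linear":[0.005,-0.1,0],"delta_rot":[0,0,-0.035]}
    - {"gripper":1,"linear":[0.007,-0.14,0],"delta_rot":[0,0,-0.05]}
    - {"gripper":1,"linear":[0.009,-0.18,0],"delta_rot":[0,0,-0.065]}
    - {"gripper":1,"linear":[0.011,-0.22,0],"delta_rot":[0,0,-0.08]}
    - {"gripper":1,"linear":[0.013,-0.255,0],"delta_rot":[0,0,-0.09]}

```text
clock: 4.45
position: [0.5993, 0.0617, 0.1494]
ee_rot: [-0.001, -0.093, 0.996, -0.001]
contact_force: [0.9, -0.4, -2.4]
width: 0.0105
gripper_force: 97.9
```

>>> send_rows:
  increments:
    - {"gripper":1,"linear":[0.001,-0.028,0],"delta_rot":[0,0,-0.005]}
    - {"gripper":1,"linear":[0.002,-0.045,0],"delta_rot":[0,0,-0.01]}
    - {"gripper":1,"linear":[0.002,-0.054,0],"delta_rot":[0,0,-0.01]}
    - {"gripper":1,"linear":[0.002,-0.057,0],"delta_rot":[0,0,-0.01]}
    - {"gripper":1,"linear":[0.002,-0.057,0],"delta_rot":[0,0,-0.01]}

```text
clock: 4.95
position: [0.6024, 0.009, 0.1501]
ee_rot: [-0.0, -0.089, 0.996, 0.0]
contact_force: [-0.2, 1.0, -3.8]
width: 0.0102
gripper_force: 98.0
```

Run:
```python
from h import *
import pickle
s=get_state(); print({k:np.round(v,4) for k,v in s.items() if k in('clock','position','ee_rot','qpos','contact_force','width')})
a=cam('top'); b=cam('wrist'); pickle.dump((a,b),open('t2.pkl','wb'))
A=cv2.resize(a[0][150:330,230:430],(400,360),interpolation=cv2.INTER_CUBIC); B=cv2.resize(b[0],(400,300))
o=np.zeros((360,800,3),np.uint8); o[:,:400]=A; o[:300,400:]=B; cv2.imwrite('pics/t2.png',o)
```

```text
{'clock': np.float64(4.95), 'qpos': array([-1.0100e-01,  3.7080e-01,  1.5713e+00,  8.0000e-04,  1.2001e+00,
       -1.8503e+00]), 'position': array([0.6024, 0.009 , 0.1501]), 'ee_rot': array([-2.00e-04, -8.90e-02,  9.96e-01,  4.00e-04]), 'contact_force': array([-0.1882,  0.9645, -3.8376]), 'width': np.float64(0.0102)}
```

View pics/t2.png

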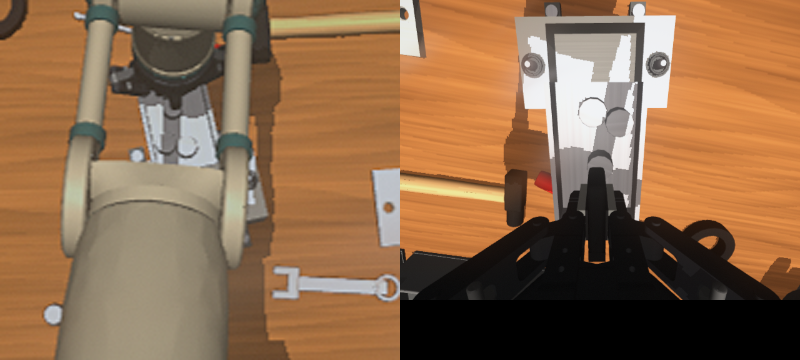

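Rollers are still standing in the tray. The lip is centred between the dowels, which sit at composite (533,65) and (658,65). Lower and pre-tilt, then tip about the lip.

>>> send_rows:
  increments:
    - {"gripper":1,"linear":[-0.001,0,-0.006],"delta_rot":[0.004,-0.02,0]}
    - {"gripper":1,"linear":[-0.002,0,-0.016],"delta_rot":[0.01,-0.056,0]}
    - {"gripper":1,"linear":[-0.004,-0.001,-0.027],"delta_rot":[0.018,-0.1,0]}
    - {"gripper":1,"linear":[-0.005,-0.001,-0.036],"delta_rot":[0.025,-0.14,0]}
    - {"gripper":1,"linear":[-0.006,-0.001,-0.041],"delta_rot":[0.029,-0.162,0]}
    - {"gripper":1,"linear":[-0.0066,-0.0012,-0.043],"delta_rot":[0.031,-0.172,0]}
    - {"gripper":1,"linear":[-0.0066,-0.0012,-0.043],"delta_rot":[0.031,-0.172,0]}

```text
clock: 5.75
position: [0.5954, 0.0082, 0.1072]
ee_rot: [0.086, -0.089, 0.992, 0.008]
contact_force: [-0.1, 0.3, -4.4]
width: 0.0105
gripper_force: 98.0
```

>>> send_rows:
  increments:
    - {"gripper":1,"linear":[-0.0044,-0.0008,0.0063],"delta_rot":[0.015,-0.086,0]}
    - {"gripper":1,"linear":[-0.0088,-0.0016,0.0127],"delta_rot":[0.031,-0.172,0]}
    - {"gripper":1,"linear":[-0.014,-0.0025,0.0184],"delta_rot":[0.046,-0.258,0]}
    - {"gripper":1,"linear":[-0.014,-0.0025,0.0184],"delta_rot":[0.046,-0.258,0]}
    - {"gripper":1,"linear":[-0.014,-0.0025,0.0184],"delta_rot":[0.046,-0.258,0]}
    - {"gripper":1,"linear":[-0.0197,-0.0036,0.0236],"delta_rot":[0.062,-0.343,0]}
    - {"gripper":1,"linear":[-0.0258,-0.0047,0.0283],"delta_rot":[0.077,-0.429,0]}
    - {"gripper":1,"linear":[-0.0323,-0.0059,0.0324],"delta_rot":[0.093,-0.515,0]}

```text
clock: 6.55
position: [0.5698, 0.0115, 0.1569]
ee_rot: [0.325, -0.076, 0.942, 0.022]
contact_force: [-0.4, 0.2, -2.1]
width: 0.0107
gripper_force: 98.4
```

>>> send_rows:
  increments:
    - {"gripper":1,"linear":[0,0,0],"delta_rot":[0,0,0]}
    - {"gripper":1,"linear":[0,0,0],"delta_rot":[0,0,0]}
    - {"gripper":1,"linear":[0,0,0],"delta_rot":[0,0,0]}
    - {"gripper":1,"linear":[0,0,0],"delta_rot":[0,0,0]}
    - {"gripper":1,"linear":[0,0,0],"delta_rot":[0,0,0]}

```text
clock: 7.05
position: [0.5689, 0.0122, 0.1571]
ee_rot: [0.325, -0.078, 0.942, 0.022]
contact_force: [-0.6, -0.2, -2.3]
width: 0.0108
gripper_force: 98.6
```

Run:
```python
from h import *
import pickle
s=get_state(); print({k:np.round(v,4) for k,v in s.items() if k in('clock','position','ee_rot','qpos','contact_force','width')})
a=cam('side'); b=cam('wrist')
A=cv2.resize(a[0][170:320,220:420],(400,300),interpolation=cv2.INTER_CUBIC); B=cv2.resize(b[0],(400,300))
o=np.hstack([A,B]); cv2.imwrite('pics/t3.png',o)
```

```text
{'clock': np.float64(7.05), 'qpos': array([-0.2624,  0.0947,  2.1831,  0.8159,  0.3457, -2.7035]), 'position': array([0.5689, 0.0122, 0.1571]), 'ee_rot': array([ 0.3251, -0.0781,  0.9422,  0.0218]), 'contact_force': array([-0.6085, -0.1665, -2.2677]), 'width': np.float64(0.0108)}
```

View pics/t3.png

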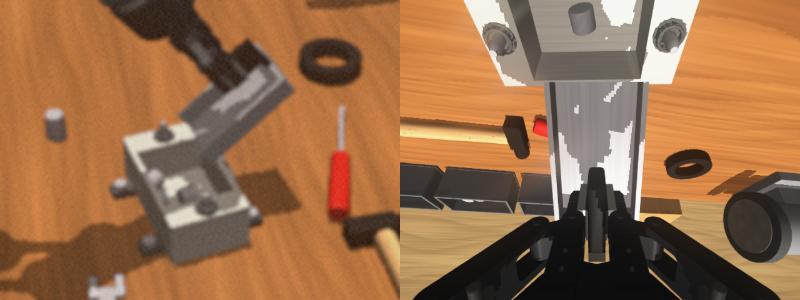

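Side and wrist views show the tray empty and the rollers inside the chamber (side crop around (155–195,180–200)). Level the tray again and carry it back.

>>> send_rows:
  increments:
    - {"gripper":1,"linear":[0.003,0,0.002],"delta_rot":[-0.012,0.07,0]}
    - {"gripper":1,"linear":[0.008,0,0.003],"delta_rot":[-0.03,0.17,0]}
    - {"gripper":1,"linear":[0.014,0,0.004],"delta_rot":[-0.05,0.28,0]}
    - {"gripper":1,"linear":[0.02,-0.001,0.004],"delta_rot":[-0.07,0.39,0]}
    - {"gripper":1,"linear":[0.026,-0.002,0.004],"delta_rot":[-0.09,0.5,0]}
    - {"gripper":1,"linear":[0.03,-0.002,0.004],"delta_rot":[-0.108,0.6,0]}
    - {"gripper":1,"linear":[0.034,-0.002,0.004],"delta_rot":[-0.117,0.652,0]}
    - {"gripper":1,"linear":[0.034,-0.002,0.004],"delta_rot":[-0.117,0.652,0]}

```text
clock: 7.95
position: [0.605, 0.0105, 0.1605]
ee_rot: [0.002, -0.085, 0.996, -0.009]
contact_force: [0.2, -0.2, -1.6]
width: 0.0106
gripper_force: 98.3
```

Run:
```python
from h import *
s=get_state(); print({k:np.round(v,4) for k,v in s.items() if k in('clock','position','ee_rot','qpos','contact_force','width')})
q=s['ee_rot'];r=R.from_quat([q[1],q[2],q[3],q[0]])
yd=np.radians(106); 
y=np.array([np.cos(yd),np.sin(yd),0]); z=np.array([0,0,-1.]); x=np.cross(y,z)
print((R.from_matrix(np.c_[x,y,z])*r.inv()).as_rotvec())
```

```text
{'clock': np.float64(7.95), 'qpos': array([-0.0877,  0.3634,  1.5555, -0.0174,  1.2153, -1.8236]), 'position': array([0.605 , 0.0105, 0.1605]), 'ee_rot': array([ 0.0023, -0.0854,  0.9963, -0.0087]), 'contact_force': array([ 0.1516, -0.245 , -1.6369]), 'width': np.float64(0.0106)}
[0.01654009 0.00692016 0.10816664]
```

>>> send_rows:
  increments:
    - {"gripper":1,"linear":[0,0.02,0],"delta_rot":[0.004,0.002,0.01]}
    - {"gripper":1,"linear":[-0.003,0.06,0],"delta_rot":[0.008,0.004,0.03]}
    - {"gripper":1,"linear":[-0.006,0.105,0],"delta_rot":[0.016,0.007,0.05]}
    - {"gripper":1,"linear":[-0.009,0.15,0],"delta_rot":[0.016,0.007,0.07]}
    - {"gripper":1,"linear":[-0.012,0.195,0],"delta_rot":[0.016,0.007,0.09]}
    - {"gripper":1,"linear":[-0.015,0.24,0],"delta_rot":[0.016,0.007,0.1]}
    - {"gripper":1,"linear":[-0.016,0.275,0],"delta_rot":[0.016,0.007,0.108]}
    - {"gripper":1,"linear":[-0.017,0.3,0],"delta_rot":[0.016,0.007,0.108]}

```text
clock: 8.75
position: [0.5838, 0.3126, 0.1613]
ee_rot: [-0.0, -0.14, 0.99, 0.0]
contact_force: [1.3, 0.5, -2.1]
width: 0.0103
gripper_force: 98.3
```

>>> send_rows:
  increments:
    - {"gripper":1,"linear":[0,0.01,-0.01],"delta_rot":[0,0,0]}
    - {"gripper":1,"linear":[0,0.01,-0.035],"delta_rot":[0,0,0]}
    - {"gripper":1,"linear":[0,0.01,-0.065],"delta_rot":[0,0,0]}
    - {"gripper":1,"linear":[0,0.01,-0.09],"delta_rot":[0,0,0]}
    - {"gripper":1,"linear":[0,0.01,-0.108],"delta_rot":[0,0,0]}
    - {"gripper":1,"linear":[0,0.01,-0.117],"delta_rot":[0,0,0]}
    - {"gripper":1,"linear":[0,0.01,-0.121],"delta_rot":[0,0,0]}
    - {"gripper":1,"linear":[0,0.01,-0.122],"delta_rot":[0,0,0]}

```text
clock: 9.55
position: [0.5852, 0.3197, 0.0394]
ee_rot: [-0.001, -0.138, 0.99, -0.0]
contact_force: [0.4, -0.2, -2.4]
width: 0.0104
gripper_force: 98.4
```

Run:
```python
from h import *
s=get_state(); print({k:np.round(v,4) for k,v in s.items() if k in('clock','position','ee_rot','qpos','contact_force','width')})
q=s['ee_rot'];r=R.from_quat([q[1],q[2],q[3],q[0]])
yd=np.radians(106); 
y=np.array([np.cos(yd),np.sin(yd),0]); z=np.array([0,0,-1.]); x=np.cross(y,z)
print((R.from_matrix(np.c_[x,y,z])*r.inv()).as_rotvec())
```

```text
{'clock': np.float64(9.55), 'qpos': array([ 3.9590e-01,  5.5700e-01,  1.5511e+00, -3.0000e-04,  1.0347e+00,
       -1.4525e+00]), 'position': array([0.5852, 0.3197, 0.0394]), 'ee_rot': array([-6.000e-04, -1.385e-01,  9.904e-01, -3.000e-04]), 'contact_force': array([ 0.3521, -0.2063, -2.4102]), 'width': np.float64(0.0104)}
[ 0.00076755 -0.00107608  0.00139472]
```

>>> send_rows:
  increments:
    - {"gripper":1,"linear":[0,0,-0.002],"delta_rot":[0,0,0]}
    - {"gripper":1,"linear":[0,0,-0.004],"delta_rot":[0,0,0]}
    - {"gripper":1,"linear":[0,0,-0.005],"delta_rot":[0,0,0]}
    - {"gripper":1,"linear":[0,0,-0.005],"delta_rot":[0,0,0]}

```text
clock: 9.95
position: [0.5855, 0.3205, 0.035]
ee_rot: [-0.0, -0.139, 0.99, -0.0]
contact_force: [-1.0, -1.0, 0.4]
width: 0.0107
gripper_force: 98.9
```

>>> send_rows:
  increments:
    - {"gripper":-1,"linear":[0,0,0],"delta_rot":[0,0,0]}
    - {"gripper":-1,"linear":[0,0,0],"delta_rot":[0,0,0]}
    - {"gripper":-1,"linear":[0,0,0],"delta_rot":[0,0,0]}
    - {"gripper":-1,"linear":[0,0,0],"delta_rot":[0,0,0]}
    - {"gripper":-1,"linear":[0,0,0],"delta_rot":[0,0,0]}

```text
clock: 10.45
position: [0.5852, 0.3204, 0.0344]
ee_rot: [-0.001, -0.139, 0.99, -0.0]
contact_force: [-0.1, 0.2, -0.1]
width: 0.0815
gripper_force: 0.0
```

>>> send_rows:
  increments:
    - {"gripper":-1,"linear":[0,0,0.03],"delta_rot":[0,0,0]}
    - {"gripper":-1,"linear":[0,0,0.07],"delta_rot":[0,0,0]}
    - {"gripper":-1,"linear":[0,0,0.12],"delta_rot":[0,0,0]}
    - {"gripper":-1,"linear":[0,0,0.17],"delta_rot":[0,0,0]}
    - {"gripper":-1,"linear":[0,0,0.2],"delta_rot":[0,0,0]}
    - {"gripper":-1,"linear":[0,0,0.2],"delta_rot":[0,0,0]}

```text
clock: 11.05
position: [0.5877, 0.3215, 0.2409]
ee_rot: [0.005, -0.139, 0.99, 0.001]
contact_force: [-0.7, -0.3, 0.9]
width: 0.0855
gripper_force: 0.0
```

Run:
```python
from h import *
s=get_state(); print({k:np.round(v,4) for k,v in s.items() if k in('clock','position','ee_rot','qpos','contact_force','width')})
```

```text
{'clock': np.float64(11.05), 'qpos': array([ 3.9680e-01,  4.1040e-01,  1.2766e+00, -1.0000e-04,  1.4441e+00,
       -1.4524e+00]), 'position': array([0.5877, 0.3215, 0.2409]), 'ee_rot': array([ 0.0051, -0.1388,  0.9903,  0.0013]), 'contact_force': array([-0.7349, -0.2942,  0.8697]), 'width': np.float64(0.0855)}
```

>>> send_rows:
  increments:
    - {"gripper":-1,"linear":[-0.01,-0.04,0.01],"delta_rot":[0,0,-0.14]}
    - {"gripper":-1,"linear":[-0.02,-0.08,0.02],"delta_rot":[0,0,-0.28]}
    - {"gripper":-1,"linear":[-0.035,-0.13,0.02],"delta_rot":[0,0,-0.43]}
    - {"gripper":-1,"linear":[-0.05,-0.18,0.02],"delta_rot":[0,0,-0.58]}
    - {"gripper":-1,"linear":[-0.06,-0.23,0.02],"delta_rot":[0,0,-0.73]}
    - {"gripper":-1,"linear":[-0.075,-0.28,0.02],"delta_rot":[0,0,-0.88]}
    - {"gripper":-1,"linear":[-0.085,-0.31,0.02],"delta_rot":[0,0,-1.02]}
    - {"gripper":-1,"linear":[-0.086,-0.33,0.02],"delta_rot":[0,0,-1.15]}

```text
clock: 11.85
position: [0.4967, -0.0123, 0.2534]
ee_rot: [-0.002, 0.426, 0.905, -0.001]
contact_force: [-0.2, 0.6, 0.5]
width: 0.0858
gripper_force: 0.0
```

>>> send_rows:
  increments:
    - {"gripper":-1,"linear":[0,0,0],"delta_rot":[0,0,0]}
    - {"gripper":-1,"linear":[0,0,0],"delta_rot":[0,0,0]}
    - {"gripper":-1,"linear":[0,0,0],"delta_rot":[0,0,0]}

```text
clock: 12.15
position: [0.499, -0.0086, 0.2538]
ee_rot: [-0.001, 0.421, 0.907, 0.0]
contact_force: [-0.6, 0.2, -0.6]
width: 0.0857
gripper_force: 0.0
```

Run:
```python
from h import *
import pickle
s=get_state(); print({k:np.round(v,4) for k,v in s.items() if k in('clock','position','ee_rot','qpos','contact_force','width')})
c=cam('wrist'); pickle.dump(c,open('w4.pkl','wb')); cv2.imwrite('pics/w4.png',c[0])
b=pickle.load(open('t2.pkl','rb'))[1]
for uv in [(213,104),(413,104)]: print(ray(b,uv,.075))
for P in [(.4897,.0547,.075),(.5133,-.0753,.075)]: print(proj(c,P),proj(b,P))
```

```text
{'clock': np.float64(12.15), 'qpos': array([-1.5780e-01,  1.4940e-01,  1.6171e+00,  1.4000e-03,  1.3774e+00,
       -8.5960e-01]), 'position': array([ 0.499 , -0.0086,  0.2538]), 'ee_rot': array([-1.300e-03,  4.211e-01,  9.070e-01,  3.000e-04]), 'contact_force': array([-0.5707,  0.2401, -0.5728]), 'width': np.float64(0.0857)}
[ 0.51669181 -0.06710313  0.075     ]
[0.49519385 0.05155247 0.075     ]
[349.32073644 164.74394173] [420.57628793  95.23638331]
[283.06435991 276.19459277] [199.73434461  95.31170384]
```

View pics/w4.png

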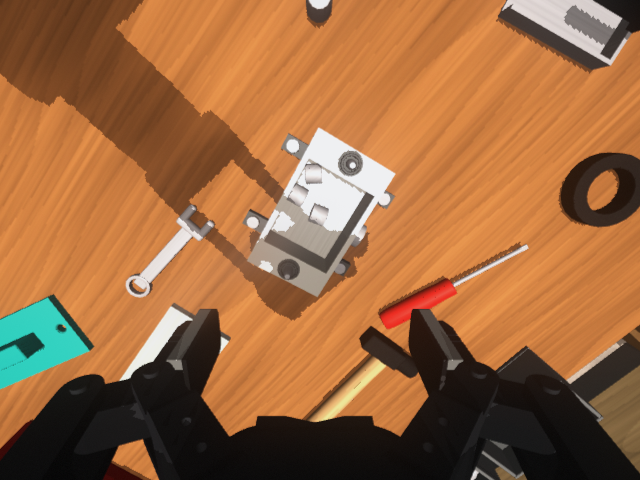

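All three rollers lie in the chamber at (314,174), (299,195) and (318,214). The dowels are at about (351,163) and (289,268). I'll refine those, then go to the cover.

Run:
```python
from h import *; import pickle
c=pickle.load(open('w4.pkl','rb')); g=cv2.cvtColor(c[0],cv2.COLOR_BGR2GRAY)
for (u,v) in [(351,163),(289,268)]:
    sub=g[v-18:v+19,u-18:u+19]
    print(sub[18-14:18+15:2,4:34:2])
    th=np.median(sub)*.72
    m=(sub<th).astype(np.uint8); n,l,st,ce=cv2.connectedComponentsWithStats(m)
    i=min([k for k in range(1,n) if st[k,4]>60],key=lambda k:np.hypot(*(ce[k]-18)))
    ct=max(cv2.findContours((l==i).astype(np.uint8),cv2.RETR_EXTERNAL,cv2.CHAIN_APPROX_NONE)[0],key=cv2.contourArea)
    (x,y),r=cv2.minEnclosingCircle(ct); el=cv2.fitEllipse(ct); print(st[i],(x+u-18,y+v-18),r,el, ray(c,(el[0][0]+u-18,el[0][1]+v-18),.061))
```

```text
[[240 240 240 240 240 238 240 240 239 196 146 146 143 154 156]
 [240 240 240 239 229 148 120 132 148 156 229 171 152 157 157]
 [240 240 238 147 133 126  96 110 109 121 135 232 227 170 156]
 [240 239 177 119 103 122 113 115 111 120 100 134 234 239 204]
 [240 221 131  89 123 136 135 135 130  72 120 114 195 240 240]
 [236 139  81 127 133 123  94  93 118 135  92 122 143 240 240]
 [237 129  94 121 129  82  97 112 119 108 128 119 127 237 240]
 [232 124 110 115 123  84 117 232 238 114 129 107 109 228 240]
 [233 126 108 108 123  82 149 240 240 204 129 118 137 240 240]
 [236 132  91 112 132  92 107 230 231 122  85 107 146 240 240]
 [240 177  98 129 111 132  97  86  96  84 110 116 187 240 240]
 [240 235 137  91 131 105 106  86 101 114 107 147 240 240 240]
 [240 240 235 140  94 109 127 129 112 120 160 240 240 240 240]
 [177 234 240 236 208 162 153 140 169 222 240 240 240 240 240]
 [170 170 194 236 240 240 240 240 240 240 240 240 240 240 240]]
[  5   6  24  25 420] (349.9809169769287, 162.79771041870117) 12.36213493347168 ((16.883054733276367, 17.869760513305664), (22.64533042907715, 23.77871704
[... 531 characters left out ...]
 72  71  70  75  78  63  96 161 161]
 [160 116  75  66  74  73  72  72  68  72  66  67  98 161 161]
 [161 150  72  66  72  77  76  73  68  72  65  61 118 161 160]
 [157 160  85  71  64  93 108  83  67  66  61  78 160 161 160]
 [ 99 136 152  81  71 141 140 122  61  64  68 135 160 160 161]
 [ 97  97  99 132 101 111 127  86  74  99 160 160 160 160 160]
 [ 96  96  93  90  93 134 152 161 160 160 159 160 159 159 159]
 [ 96  93  89  90  90  91  92 133 156 159 159 159 159 159 159]]
[  8  11  20  18 192] (288.25806427001953, 269.58064460754395) 9.869433403015137 ((17.669145584106445, 19.29913330078125), (15.392619132995605, 18.463706970214844), 99.93183135986328) [ 0.51577964 -0.07062825  0.061     ]
```

>>> send_rows:
  increments:
    - {"gripper":-1,"linear":[0,-0.04,0],"delta_rot":[0,0,-0.14]}
    - {"gripper":-1,"linear":[0,-0.08,0],"delta_rot":[0,0,-0.28]}
    - {"gripper":-1,"linear":[-0.002,-0.13,0],"delta_rot":[0,0,-0.42]}
    - {"gripper":-1,"linear":[-0.004,-0.18,-0.01],"delta_rot":[0,0,-0.55]}
    - {"gripper":-1,"linear":[-0.006,-0.22,-0.02],"delta_rot":[0,0,-0.64]}
    - {"gripper":-1,"linear":[-0.008,-0.26,-0.03],"delta_rot":[0,0,-0.66]}
    - {"gripper":-1,"linear":[-0.009,-0.29,-0.03],"delta_rot":[0,0,-0.66]}
    - {"gripper":-1,"linear":[-0.009,-0.302,-0.03],"delta_rot":[0,0,-0.66]}

```text
clock: 13.0
position: [0.4906, -0.3135, 0.2234]
ee_rot: [-0.001, 0.693, 0.721, 0.0]
contact_force: [0.5, 0.0, -0.2]
width: 0.0855
gripper_force: 0.0
```

>>> send_rows:
  increments:
    - {"gripper":-1,"linear":[0,0,0],"delta_rot":[0,0,0]}
    - {"gripper":-1,"linear":[0,0,0],"delta_rot":[0,0,0]}
    - {"gripper":-1,"linear":[0,0,0],"delta_rot":[0,0,0]}

```text
clock: 13.3
position: [0.4905, -0.3097, 0.2247]
ee_rot: [-0.001, 0.692, 0.722, 0.001]
contact_force: [0.4, 0.2, 0.1]
width: 0.0855
gripper_force: 0.0
```

Run:
```python
from h import *
import pickle
s=get_state(); print({k:np.round(v,4) for k,v in s.items() if k in('clock','position','ee_rot','qpos','contact_force','width')})
c=cam('wrist'); pickle.dump(c,open('w5.pkl','wb')); cv2.imwrite('pics/w5.png',c[0])
```

```text
{'clock': np.float64(13.3), 'qpos': array([-0.6842,  0.288 ,  1.5043,  0.0016,  1.3508, -0.7259]), 'position': array([ 0.4905, -0.3097,  0.2247]), 'ee_rot': array([-8.000e-04,  6.923e-01,  7.216e-01,  7.000e-04]), 'contact_force': array([0.4277, 0.164 , 0.065 ]), 'width': np.float64(0.0855)}
```

View pics/w5.png

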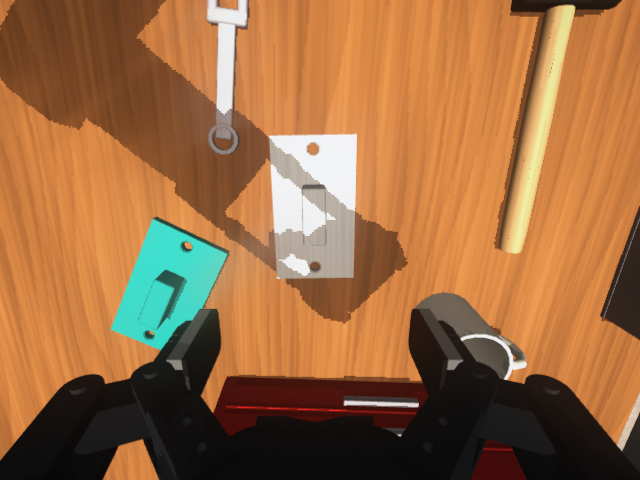

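Wrist view: the aluminium cover is centred around (314,206), with holes at (313,148) and (315,266) and the rib at about x 303–326, y 186–245. The turquoise decoy is separate, at (170,285).

```bash
cat > blob.py <<'E'
from h import *
def blob(c,u,v,w,f=.72,mn=15):
    g=cv2.cvtColor(c[0],cv2.COLOR_BGR2GRAY); g=cv2.resize(g[v-w:v+w+1,u-w:u+w+1],None,fx=4,fy=4,interpolation=cv2.INTER_CUBIC)
    lo,hi=np.percentile(g,5),np.percentile(g,80); m=(g<lo+(hi-lo)*.5).astype(np.uint8)
    n,l,st,ce=cv2.connectedComponentsWithStats(m)
    k=min([i for i in range(1,n) if st[i,4]>mn*16],key=lambda i:np.hypot(*(ce[i]-w*4)))
    x,y,W,H=st[k,:4]; ctr=np.array([x+W/2,y+H/2])/4-.375+[u-w,v-w]; return ctr,(W/4,H/4)
E
python3 - <<'E'
from blob import *; import pickle
c=pickle.load(open('w5.pkl','rb'))
H=[]
for uv in [(313,148),(315,266)]:
    b=blob(c,*uv,10); p=ray(c,b[0],.007); H.append(p); print('hole',b,p.round(4))
d=H[0]-H[1]; print('mid',(H[0]+H[1])/2,np.linalg.norm(d),'yaw',np.degrees(np.arctan2(-d[0],d[1])))
for uv in [(303,186),(326,186),(303,245),(326,245)]: print(ray(c,uv,.04).round(4))
for n,cc,pts,w in [('top',pickle.load(open('top.pkl','rb')),[(296,252),(354,240)],9),('w2',pickle.load(open('t2.pkl','rb'))[1],[(413,104),(213,104)],24),('w4',pickle.load(open('w4.pkl','rb')),[(351,163),(289,268)],15)]:
    P=[]
    for uv in pts:
        b=blob(cc,*uv,w); p=ray(cc,b[0],.062); P.append(p); print(n,b,p.round(4))
    d=P[0]-P[1]; print('mid',((P[0]+P[1])/2).round(4),np.linalg.norm(d),'yaw',np.degrees(np.arctan2(-d[0],d[1])))
E
```

```text
hole (array([312.625, 148.375]), (np.float64(12.5), np.float64(13.0))) [ 0.4862 -0.242   0.007 ]
hole (array([314.875, 266.625]), (np.float64(11.5), np.float64(10.5))) [ 0.4941 -0.3746  0.007 ]
mid [ 0.49013968 -0.30828526  0.007     ] 0.13290361267551842 yaw 3.4252638922017704
[ 0.4783 -0.2764  0.04  ]
[ 0.5008 -0.2754  0.04  ]
[ 0.4802 -0.3373  0.04  ]
[ 0.504  -0.3363  0.04  ]
top (array([296.5  , 251.875]), (np.float64(10.75), np.float64(11.5))) [0.4915 0.054  0.062 ]
top (array([355.75 , 240.125]), (np.float64(15.75), np.float64(19.0))) [ 0.5148 -0.0803  0.062 ]
mid [ 0.5032 -0.0132  0.062 ] 0.13629257891475607 yaw 9.828086081688705
w2 (array([412.25, 102.75]), (np.float64(38.75), np.float64(41.25))) [0.493  0.0542 0.062 ]
w2 (array([210.25 , 104.125]), (np.float64(43.25), np.float64(49.0))) [ 0.5168 -0.0726  0.062 ]
mid [ 0.5049 -0.0092  0.062 ] 0.12904758660051 yaw 10.629569032480932
w4 (array([349.875, 163.   ]), (np.float64(24.5), np.float64(25.25))) [0.4907 0.0563 0.062 ]
w4 (array([288.25 , 269.125]), (np.float64(22.25), np.float64(21.0))) [ 0.5151 -0.0704  0.062 ]
mid [ 0.5029 -0.0071  0.062 ] 0.12898592724097113 yaw 10.882662490579829
```

>>> send_rows:
  increments:
    - {"gripper":-1,"linear":[-0.0005,0.0017,-0.04],"delta_rot":[0,0,0.018]}
    - {"gripper":-1,"linear":[-0.0005,0.0017,-0.08],"delta_rot":[0,0,0.018]}
    - {"gripper":-1,"linear":[-0.0005,0.0017,-0.12],"delta_rot":[0,0,0.018]}
    - {"gripper":-1,"linear":[-0.0005,0.0017,-0.155],"delta_rot":[0,0,0.018]}
    - {"gripper":-1,"linear":[-0.0005,0.0017,-0.18],"delta_rot":[0,0,0.018]}
    - {"gripper":-1,"linear":[-0.0005,0.0017,-0.197],"delta_rot":[0,0,0.018]}
    - {"gripper":-1,"linear":[-0.0005,0.0017,-0.205],"delta_rot":[0,0,0.018]}
    - {"gripper":-1,"linear":[-0.0005,0.0017,-0.208],"delta_rot":[0,0,0.018]}

```text
clock: 14.15
position: [0.4897, -0.3091, 0.0161]
ee_rot: [-0.001, 0.686, 0.727, 0.0]
contact_force: [-0.5, -0.5, 0.8]
width: 0.0851
gripper_force: 0.0
```

>>> send_rows:
  increments:
    - {"gripper":1,"linear":[0,0,0],"delta_rot":[0,0,0]}
    - {"gripper":1,"linear":[0,0,0],"delta_rot":[0,0,0]}
    - {"gripper":1,"linear":[0,0,0],"delta_rot":[0,0,0]}
    - {"gripper":1,"linear":[0,0,0],"delta_rot":[0,0,0]}
    - {"gripper":1,"linear":[0,0,0],"delta_rot":[0,0,0]}
    - {"gripper":1,"linear":[0,0,0],"delta_rot":[0,0,0]}
    - {"gripper":1,"linear":[0,0,0],"delta_rot":[0,0,0]}
  newtons: 80

```text
clock: 14.85
position: [0.49, -0.3104, 0.0173]
ee_rot: [0.0, 0.687, 0.727, 0.0]
contact_force: [-0.8, 0.8, 5.7]
width: 0.0225
gripper_force: 81.2
```

Run:
```python
from h import *
s=get_state(); print({k:np.round(v,4) for k,v in s.items() if k in('clock','position','ee_rot','qpos','contact_force','width','gripper_force')})
```

```text
{'clock': np.float64(14.85), 'qpos': array([-6.8500e-01,  4.7700e-01,  1.7829e+00,  1.0000e-03,  8.8140e-01,
       -7.4280e-01]), 'position': array([ 0.49  , -0.3104,  0.0173]), 'ee_rot': array([1.000e-04, 6.866e-01, 7.270e-01, 4.000e-04]), 'contact_force': array([-0.7734,  0.8318,  5.6859]), 'gripper_force': np.float64(81.1816), 'width': np.float64(0.0225)}
```

>>> send_rows:
  increments:
    - {"gripper":1,"linear":[0,0,0.01],"delta_rot":[0,0,0]}
    - {"gripper":1,"linear":[0,0,0.03],"delta_rot":[0,0,0]}
    - {"gripper":1,"linear":[0,0,0.06],"delta_rot":[0,0,0]}
    - {"gripper":1,"linear":[0,0.01,0.09],"delta_rot":[0,0,0.01]}
    - {"gripper":1,"linear":[0.001,0.03,0.11],"delta_rot":[0,0,0.02]}
    - {"gripper":1,"linear":[0.003,0.06,0.115],"delta_rot":[0,0,0.04]}
    - {"gripper":1,"linear":[0.005,0.1,0.115],"delta_rot":[0,0,0.06]}
    - {"gripper":1,"linear":[0.007,0.14,0.115],"delta_rot":[0,0,0.08]}

```text
clock: 15.65
position: [0.4959, -0.1686, 0.1313]
ee_rot: [-0.001, 0.657, 0.754, 0.0]
contact_force: [0.9, 0.9, -4.2]
width: 0.0223
gripper_force: 79.9
```

>>> send_rows:
  increments:
    - {"gripper":1,"linear":[0.002,0.04,0],"delta_rot":[0,0,0.015]}
    - {"gripper":1,"linear":[0.003,0.08,0],"delta_rot":[0,0,0.03]}
    - {"gripper":1,"linear":[0.005,0.115,0],"delta_rot":[0,0,0.045]}
    - {"gripper":1,"linear":[0.006,0.14,0],"delta_rot":[0,0,0.047]}
    - {"gripper":1,"linear":[0.0065,0.155,0],"delta_rot":[0,0,0.047]}
    - {"gripper":1,"linear":[0.0065,0.16,0],"delta_rot":[0,0,0.047]}
    - {"gripper":1,"linear":[0.0065,0.16,0],"delta_rot":[0,0,0.047]}
    - {"gripper":1,"linear":[0.0065,0.16,0],"delta_rot":[0,0,0.047]}

```text
clock: 16.45
position: [0.5032, -0.011, 0.1313]
ee_rot: [-0.0, 0.639, 0.769, -0.0]
contact_force: [-0.7, -0.2, -4.2]
width: 0.0226
gripper_force: 79.8
```

Run:
```python
from h import *
import pickle
s=get_state(); print({k:np.round(v,4) for k,v in s.items() if k in('clock','position','ee_rot','qpos','contact_force','width','gripper_force')})
q=s['ee_rot'];print('yaw',np.degrees(2*np.arctan2(q[2],q[1]))-90)
a=cam('side'); b=cam('wrist'); pickle.dump((a,b),open('t6.pkl','wb'))
A=cv2.resize(a[0][205:325,250:370],(480,480),interpolation=cv2.INTER_CUBIC); B=cv2.resize(b[0][60:420,160:480],(320,360))
o=np.zeros((480,800,3),np.uint8); o[:,:480]=A; o[:360,480:]=B; cv2.imwrite('pics/t6.png',o)
```

```text
{'clock': np.float64(16.45), 'qpos': array([-1.6050e-01,  2.4950e-01,  1.8106e+00,  3.0000e-04,  1.0823e+00,
       -3.4430e-01]), 'position': array([ 0.5032, -0.011 ,  0.1313]), 'ee_rot': array([-4.000e-04,  6.393e-01,  7.690e-01, -1.000e-04]), 'contact_force': array([-0.7392, -0.2319, -4.1997]), 'gripper_force': np.float64(79.7938), 'width': np.float64(0.0226)}
yaw 10.525538417711104
```

View pics/t6.png

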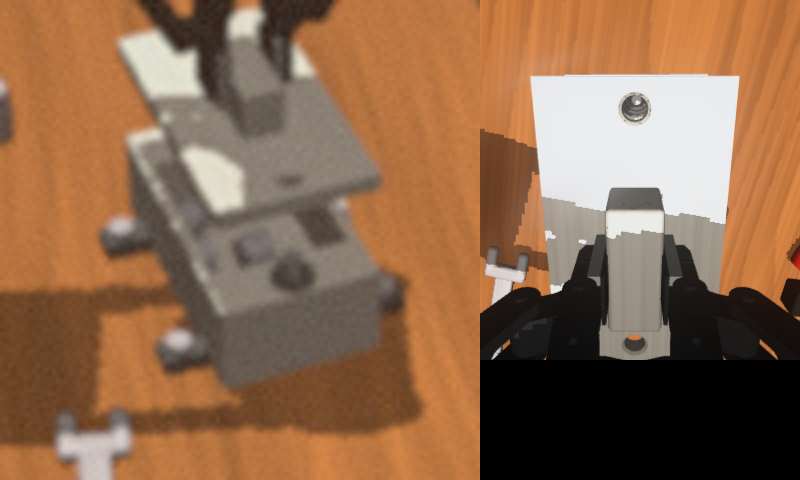

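Wrist view: the dowel tip shows inside the near hole at composite (635,104), so alignment is close. I'll check it numerically.

Run:
```python
from h import *; import pickle
a,b=pickle.load(open('t6.pkl','rb')); print(b[3])
g=cv2.cvtColor(b[0],cv2.COLOR_BGR2GRAY); u,v=315,167
np.set_printoptions(linewidth=250)
print(g[v-20:v+21:2,u-20:u+21:2])
# outline of hole: boundary vs bright plate
sub=cv2.GaussianBlur(g[v-24:v+25,u-24:u+25],(3,3),0); m=(sub<200).astype(np.uint8); ct=max(cv2.findContours(m,0,1)[0],key=cv2.contourArea)
el=cv2.fitEllipse(ct); hc=np.array(el[0])+[u-24,v-24]; print('hole',hc,el[1])
H=ray(b,hc,.1235); print('H',H,'expected dowel tip px',proj(b,[H[0],H[1],.075]), 'px/mm', proj(b,[H[0]+.001,H[1],.075])-proj(b,[H[0],H[1],.075]),proj(b,[H[0],H[1]+.001,.075])-proj(b,[H[0],H[1],.075]))
print('tool y est of hole from center', H[:2]-np.array([.5032,-.011]))
```

```text
[0.48878497 0.07067321 0.27257075]
[[236 236 236 236 236 236 236 236 236 236 236 236 236 236 236 236 236 236 236 236 236]
 [236 236 236 236 236 236 236 236 236 236 236 236 236 236 236 236 236 236 236 236 236]
 [236 236 236 236 236 236 236 235 232 230 229 231 235 236 236 236 236 236 236 236 236]
 [236 236 236 236 236 236 227 185 148 144 189 187 186 198 232 236 236 236 236 236 236]
 [237 236 236 236 231 188 189 175 141 125 147 161 130 149 160 225 236 236 237 236 236]
 [236 237 236 232 199 157 113  75  86 148 147 146 140  99 189 196 219 236 236 237 236]
 [236 236 236 204 197 119  80  75  95 148 148 149 148 104  88 187 192 234 236 237 236]
 [237 236 230 195 141  79  81  75  87 149 175 237 181  96  78 100 149 203 236 236 237]
 [237 236 201 186  81  70  82  77  78 115 188 235 211  87  84  94 149 196 237 237 236]
 [237 235 143 177  79  74  79  81  79  84  89  89  84  81 131 118 111 196 227 236 237]
 [237 233 196 153  74  81  74  79  98 102 116 111 132 131  83 101 105 198 224 237 237]
 [237 233 197 133  81  73  82  78  90 102 123 123 113  97 101 125 106 189 214 237 237]
 [237 235 199 183  83
[... 334 characters left out ...]
37 237 229 215 199 122 100 138 154 221 182 122  99 186 214 218 237 237 237 237]
 [237 237 237 237 228 176 213 188 131 130 120 131 176 217 218 220 237 237 237 237 237]
 [237 237 237 237 237 229 215 215 218 216 214 214 162 180 226 237 237 237 237 237 237]
 [237 237 237 237 237 237 237 233 227 221 219 223 231 237 237 237 237 237 237 237 237]
 [237 237 237 237 237 237 237 237 237 237 237 237 237 237 237 237 237 237 237 237 237]]
hole [314.4228878  167.41422462] (30.25423240661621, 30.49004364013672)
H [0.49129184 0.05637393 0.1235    ] expected dowel tip px [314.50473722 159.07721335] px/mm [1.69821419 0.32465327] [ 0.31605865 -1.75204681]
tool y est of hole from center [-0.01190816  0.06737393]
```

>>> send_rows:
  increments:
    - {"gripper":1,"linear":[0.0008,0,-0.008],"delta_rot":[0,0,0]}
    - {"gripper":1,"linear":[0.0008,0,-0.02],"delta_rot":[0,0,0]}
    - {"gripper":1,"linear":[0.0008,0,-0.03],"delta_rot":[0,0,0]}
    - {"gripper":1,"linear":[0.0008,0,-0.036],"delta_rot":[0,0,0]}
    - {"gripper":1,"linear":[0.0008,0,-0.04],"delta_rot":[0,0,0]}
    - {"gripper":1,"linear":[0.0008,0,-0.042],"delta_rot":[0,0,0]}
    - {"gripper":1,"linear":[0.0008,0,-0.044],"delta_rot":[0,0,0]}
    - {"gripper":1,"linear":[0.0008,0,-0.045],"delta_rot":[0,0,0]}
  newtons: 110

```text
clock: 17.35
position: [0.5041, -0.01, 0.0865]
ee_rot: [-0.0, 0.639, 0.769, 0.0]
contact_force: [0.3, 0.3, -4.7]
width: 0.0219
gripper_force: 111.4
```

Run:
```python
from h import *
s=get_state(); print({k:np.round(v,4) for k,v in s.items() if k in('clock','position','ee_rot','contact_force','moment','width','gripper_force')})
```

```text
{'clock': np.float64(17.35), 'position': array([ 0.5041, -0.01  ,  0.0865]), 'ee_rot': array([-4.000e-04,  6.390e-01,  7.692e-01,  4.000e-04]), 'contact_force': array([ 0.3107,  0.2871, -4.6676]), 'moment': array([-0.0228,  0.0258, -0.0217]), 'gripper_force': np.float64(111.4483), 'width': np.float64(0.0219)}
```

Free over the dowel tips (underside about 69 mm, no contact force). Continuing down in small steps.

>>> send_rows:
  increments:
    - {"gripper":1,"linear":[0,0,-0.001],"delta_rot":[0,0,0]}
    - {"gripper":1,"linear":[0,0,-0.0025],"delta_rot":[0,0,0]}
    - {"gripper":1,"linear":[0,0,-0.004],"delta_rot":[0,0,0]}
    - {"gripper":1,"linear":[0,0,-0.0055],"delta_rot":[0,0,0]}
    - {"gripper":1,"linear":[0,0,-0.007],"delta_rot":[0,0,0]}
    - {"gripper":1,"linear":[0,0,-0.0085],"delta_rot":[0,0,0]}
    - {"gripper":1,"linear":[0,0,-0.0095],"delta_rot":[0,0,0]}

```text
clock: 18.05
position: [0.5039, -0.01, 0.0774]
ee_rot: [-0.001, 0.639, 0.769, 0.0]
contact_force: [-1.2, 0.3, 3.0]
width: 0.022
gripper_force: 112.5
```

Run:
```python
from h import *
s=get_state(); print({k:np.round(v,4) for k,v in s.items() if k in('clock','position','ee_rot','contact_force','moment','width','gripper_force')})
```

```text
{'clock': np.float64(18.05), 'position': array([ 0.5039, -0.01  ,  0.0774]), 'ee_rot': array([-5.000e-04,  6.390e-01,  7.692e-01,  4.000e-04]), 'contact_force': array([-1.1757,  0.3334,  2.9865]), 'moment': array([-0.0294,  0.3349,  0.0014]), 'gripper_force': np.float64(112.5097), 'width': np.float64(0.022)}
```

>>> send_rows:
  increments:
    - {"gripper":1,"linear":[0,0,-0.0015],"delta_rot":[0,0,0]}
    - {"gripper":1,"linear":[0,0,-0.003],"delta_rot":[0,0,0]}
    - {"gripper":1,"linear":[0,0,-0.0045],"delta_rot":[0,0,0]}
    - {"gripper":1,"linear":[0,0,-0.0055],"delta_rot":[0,0,0]}
    - {"gripper":1,"linear":[0,0,-0.006],"delta_rot":[0,0,0]}

```text
clock: 18.55
position: [0.504, -0.01, 0.0724]
ee_rot: [-0.0, 0.639, 0.769, 0.0]
contact_force: [-5.8, 0.8, 18.5]
width: 0.0217
gripper_force: 114.8
```

Run:
```python
from h import *
s=get_state(); print({k:np.round(v,4) for k,v in s.items() if k in('clock','position','ee_rot','contact_force','moment','width','gripper_force')})
```

```text
{'clock': np.float64(18.55), 'position': array([ 0.504 , -0.01  ,  0.0724]), 'ee_rot': array([-4.000e-04,  6.390e-01,  7.692e-01,  5.000e-04]), 'contact_force': array([-5.8279,  0.82  , 18.5191]), 'moment': array([0.117 , 1.0308, 0.0129]), 'gripper_force': np.float64(114.8352), 'width': np.float64(0.0217)}
```

>>> send_rows:
  increments:
    - {"gripper":1,"linear":[-0.0005,0,0],"delta_rot":[0,0,0]}
    - {"gripper":1,"linear":[-0.0008,0,-0.0005],"delta_rot":[0,0,0]}
    - {"gripper":1,"linear":[-0.0008,0,-0.001],"delta_rot":[0,0,0]}
    - {"gripper":1,"linear":[-0.0008,0,-0.0015],"delta_rot":[0,0,0]}
    - {"gripper":1,"linear":[-0.0008,0,-0.0015],"delta_rot":[0,0,0]}
    - {"gripper":1,"linear":[-0.0008,0,-0.0015],"delta_rot":[0,0,0]}

```text
clock: 19.15
position: [0.504, -0.01, 0.0724]
ee_rot: [0.001, 0.639, 0.769, 0.001]
contact_force: [-5.8, 1.9, 23.4]
width: 0.0217
gripper_force: 115.6
```

Run:
```python
from h import *
import pickle
s=get_state(); print({k:np.round(v,4) for k,v in s.items() if k in('clock','position','ee_rot','contact_force','moment','width','gripper_force')})
a=cam('side'); b=cam('wrist'); t=cam('top')
A=cv2.resize(a[0][205:325,250:370],(400,400),interpolation=cv2.INTER_CUBIC); B=cv2.resize(b[0][60:460,120:520],(400,400)); T=cv2.resize(t[0][130:280,140:540],(533,200))
o=np.zeros((600,800,3),np.uint8); o[:400,:400]=A; o[:400,400:]=B;o[400:,:533]=T; cv2.imwrite('pics/t7.png',o)
```

```text
{'clock': np.float64(19.15), 'position': array([ 0.504 , -0.01  ,  0.0724]), 'ee_rot': array([6.000e-04, 6.390e-01, 7.692e-01, 1.100e-03]), 'contact_force': array([-5.7851,  1.8621, 23.368 ]), 'moment': array([0.1175, 1.2999, 0.0334]), 'gripper_force': np.float64(115.5835), 'width': np.float64(0.0217)}
```

View pics/t7.png

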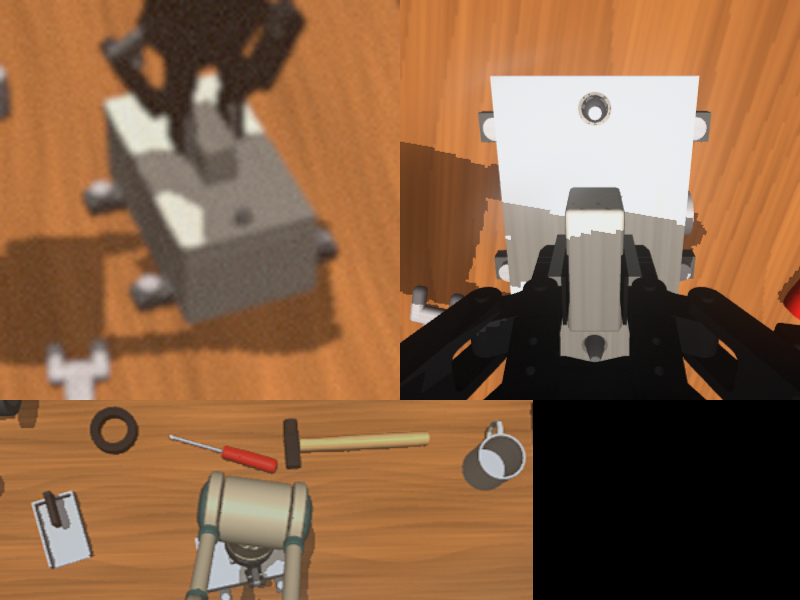

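The final view shows the cover flush on the housing with both dowels through its holes, at wrist-panel (595,108) and (595,345). The tray stands on the bench and the bystander items in view are undisturbed. Height stays at 72.4 mm while the push rises to about 23 N, so the cover is fully home.

```bash
python3 -c "
from rig import sign_off; print(sign_off())"
```

```text
the job is handed in; nothing more can be done
None
```

I handed the job in at about 19 s of the 72 s: all three rollers are in the chamber, the tray is back on the bench, and the cover is fully home and held pressed shut. While tipping the tray, the last joint read -2.7035 rad against its -2.70 limit, which might count as passing its range.

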